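Clamp the glass tube and hold the spring tailstock back at the mark

ROBOT

A 6-joint arm with a two-finger parallel gripper is mounted at the origin on the work surface. World frame = base frame: x ahead of the robot, y to its left, z up, the work surface at z = 0. Lengths are in m, angles in rad, forces in N, time in s.
With the tool pointing down it reaches from about 0.4 to 0.825 m from the base axis. Payload 7 kg.
Tool frame: the origin (TCP) lies midway between the tips of the shut fingers; the grasp point (between the pads) lies 19 mm behind it (grip_point_offset is the distance from the TCP to the grasp point, in m); z points along the fingers, y is the line along which they close (so a half turn about z gives the same grasp; the last joint's range is limited). The gripper opens to 88 mm and grips with 3 to 60 N. Pads are 19 mm wide; open, the fingers measure 130 mm over their backs; the gripper's body (78 mm by 193 mm) begins 47 mm behind the grasp point.
Start: joints at [1.638, 0.359, 0.012, 0, -1.224, -0.288], TCP at [0.148, 0.659, 0.227] pointing down, gripper open.
Joint ranges: [-3.07, 3.07], [-1.43, 2.12], [-1.02, 1.25], [-3.03, 1.67], [-3.05, -0], [-3.03, 3.03]. Speed limits (rad/s): [2.39, 2.39, 3.01, 3.14, 3.14, 3.14].

INTERFACE

Orientations are given as [roll, pitch, yaw] about the fixed x, y, z axes, in that order (R = Rz(yaw) Ry(pitch) Rx(roll)).
In Python, from station import get_state, grab_frame, camera_params, job_done, grip_point_offset gives the robot as it stands.
- The arm moves only by the shell command python3 -m creep 'ROWS' [FORCE]. ROWS is JSON, a list that holds one entry, the list of rows, each a list of 7 numbers: the finger opening in cm, from 0 to 8.76, then the shift along the tool's x, y, z in cm, then the turn, a rotation vector about the tool's x, y, z in rad. In form: [[[fingers, tx, ty, tz, wx, wy, wz], ...]]. A call has 1 to 20 rows; each row is the pose to reach, as a shift and turn from the pose commanded when the call began, along the tool's axes at that moment; what a row does not reach only later rows make up. A row lasts 1/8 s, in which the tool goes at most 62.5 mm and 10.7 degrees, less where a joint would pass 70% of its speed; a pose out of reach is approached as far as the arm can. A call with a gripper value outside its range is refused whole. The fingers move at their own pace and stop on an object; FORCE is the grip in N (left out, the last holds). Time passes only in rows, so rows that repeat a pose let the fingers close. It gives the time, the measured TCP pose, the force, the opening and the grip force at its end, in the units of the state.
- get_state(): the state, without advancing time (a new reading comes with each control period).
- grab_frame(name): name is "scene" or "top"; returns the picture (400x640x3 uint8, blue, green, red); there is no depth.
- camera_params(name): a dict with "vertical_fov" (degrees; the focal length in pixels is half the picture's height over the tangent of half this angle, whatever the lens; pixels are square), "cx", "cy" (the principal point, pixels), "view" (4x4, takes a point from world to camera coordinates). Camera axes: x right, y down, z forward; pixel columns grow to the right and rows downward; lengths in m; the calibration is good to about 2 mm. A picture is of the moment at which its call begins. camera_params takes no time and is no camera call.
- job_done(): hands the job in; it is judged then, once.
The state is a dict: "t": time; "q": joint angles; "qd": joint speeds; "joint_efforts": joint torques, N m; "eef_pos": TCP position; "ee_rot": TCP orientation; "force": force on the tool from outside, world axes, zero at the start; "moment": the same for the moment, N m; "width": finger opening in m; "gripper_force": force on a finger pad.
Only numpy, scipy, OpenCV 4.12 (cv2) and the standard library are available. Lean on these libraries where they do the work, as an engineer would, in place of code of your own. Each camera call takes 0.05 s, during which the arm holds its last target. There are 200 camera calls.

TASK

Swing the red-gripped clamp lever fully shut over the glass tube. Only then pull the spring-loaded tailstock back by its black upright handle until its white pointer stands opposite the red rider on the scale, and finish while still holding it there, because the spring draws it back if it is let go. Leave the tube lying in its cradle and the other things on the bench where they are.

Things in the scene. Friction and masses are not known exactly. Their poses are not given: they have to be found in the camera images.
- rig: Grey base plate (140 x 460 x 12 mm) fixed on the bench, carrying tube cradle, clamp lever, tailstock and scale. Origin on the bench surface: plate spans x -60 to 80, y -215 to 245 mm. x points across the rig away from the robot, y along the tube; the tailstock is pulled to +y. Fixed stops at y -196 and 201 mm are 72 mm high. Place and yaw vary.
- clamp_lever (a joint): Angle of the clamp lever, rad: 0 = fully shut, lying level over the tube and pointing to the rig's -x (end stop); grows as it rises, 1.57 = straight up, 1.65 = end stop. Starts raised at 1.0 to 1.5. A stiff hinge (0.1 N m) lets it stay where it is left; 1 to 2 N at its grip moves it.
- clamp_hinge (a point): Hinge axis of the clamp lever, parallel to the rig's y, at rig x 37, y -115, z 72 mm. It sits on the blue clamp block: rig x -28 to 46, y -137 to -93 mm, 54 mm high, with hinge ears (x 28 to 46 mm) 82 mm high.
- clamp_grip (a point): Centre of the lever's red cross bar (16 mm diameter, 44 mm long, parallel to the rig's y), 85 mm from the hinge axis. The steel arm between is 14 mm wide, 10 mm thick. Shut, the bar is 72 mm above the bench at rig x -48 mm.
- tailstock (a joint): How far the tailstock is pulled out along the rig's +y, m: 0 = home, where the spring keeps it (end stop); 0.095 = other end stop. The spring pulls it back with about 3.3 N at home, rising by 1.1 N per 10 mm (about 12 N at 80 mm). Starts at 0.
- pull_handle (a point): Point in the green tailstock's black upright handle, 110 mm above the bench. The handle is a paddle 14 mm thick along the rig's y, 36 mm wide along x, standing free from 68 to 130 mm height on a green block 56 x 50 mm; at home at rig x 0, y 70 mm. It can be pinched from above, fingers closing along the rig's y.
- pointer (a point): Tip of the thin white pointer (3 mm wide) that sticks out from the tailstock towards the scale, rig x 47 mm, 50 mm above the bench; at the same rig y as the handle's centre.
- rider: Red rider block (24 x 10 x 20 mm, 10 mm along the rig's y), fixed on the aluminium scale bar (rig x 49 to 67, y 45 to 195 mm, 40 mm high). Origin: centre of its underside, 40 mm above the bench; axes as the rig's. The mark to pull to: pointer at the same rig y. 40 to 80 mm from the pointer's home along +y, varies.
- tube: Loose clear-blue glass tube, 20 mm diameter, 200 mm long along the rig's y, lying in the cradle; origin at its centre, 50 mm above the bench, at rig x 0, y -85 mm. Shut, the lever lies just over it.
- cork: Cork stopper standing beside the rig, 34 mm high, 34 mm wide at the top, loose; origin at its underside. A bystander.
- paddle: Graphite paddle with a wooden handle lying near the rig, 180 mm long, 18 mm high, loose; origin under it, where the 70 x 40 mm blade begins; its y axis points along the blade. A bystander.
- dish: White dish with a green glass ball, 72 mm across, 34 mm high, loose, on the far side of the rig; origin at its underside. A bystander.
- amber: Amber bottle, 48 mm across, 100 mm high, loose; origin at its underside. A bystander.
- beaker: Glass beaker, 60 mm across, 70 mm high, loose; origin at its underside. A bystander.
- jar: Green jar with steel lid, 58 mm across, 70 mm high, loose; origin at its underside. A bystander.
Things that resemble listed ones, but are neither listed nor needed, are in the scene too. There is more than one size of the tube; the one meant has the size given above.

How it is judged:
By the outcome, as a careful person would: the job done as asked, in the order asked, and still so for the second after the job is handed in, while the arm keeps its last pose, push and grip.
It also fails if it takes over 48 s, if anything falls off the work surface, if the arm or the gripper's body presses on something with over 40 N, if the wrist force passes 120 N, or if a joint passes its speed limit or range.

## Working session

There is one attempt and no reset: what is moved stays moved. The work goes in short steps, Python scripts to look and compute and a shell command to move; the robot and the scene stay as the last step left them, time stands still between calls to the robot, and variables do not carry over. Pictures are saved under pics/ and viewed, at most 10 in all, crops included, and the job is handed in when it is done.

```bash
mkdir -p pics
python3 - <<'E'
from station import *
import cv2,json
for n in("scene","top"):
    cv2.imwrite(f"pics/{n}0.png",grab_frame(n)); p=camera_params(n); print(n,p)
print(get_state(), grip_point_offset)
E
```

```text
scene {'vertical_fov': 47.05911732382004, 'cx': 310.52186591717305, 'cy': 197.51266044865852, 'view': array([[ 5.62782424e-01,  8.26605031e-01,  2.55338394e-04,
        -3.13969304e-01],
       [ 6.05742677e-01, -4.12201167e-01, -6.80563007e-01,
        -2.84163827e-01],
       [-5.62451555e-01,  3.83163568e-01, -7.32689517e-01,
         1.52581549e+00],
       [ 0.00000000e+00,  0.00000000e+00,  0.00000000e+00,
         1.00000000e+00]])}
top {'vertical_fov': 51.14284307065471, 'cx': 327.7592668875304, 'cy': 195.89054859961342, 'view': array([[ 7.71767162e-04, -9.99999664e-01,  2.76790741e-04,
         4.24296735e-03],
       [-9.83918119e-01, -8.08795845e-04, -1.78618253e-01,
         5.58088362e-01],
       [ 1.78618417e-01, -1.34487723e-04, -9.83918413e-01,
         9.97561576e-01],
       [ 0.00000000e+00,  0.00000000e+00,  0.00000000e+00,
         1.00000000e+00]])}
{'t': 0.1, 'q': array([ 1.63811447e+00,  3.59333830e-01,  1.11668305e-02, -3.04542754e-04,
       -1.22410459e+00, -2.88057970e-01]), 'qd': array([ 0.00107275, -0.00115548,  0.00014671,  0.00157279,  0.00013724,
        0.00019174]), 'joint_efforts': array([-1.30361874e-03, -5.84164774e+01,  2.93752116e+01,  7.01566100e+00,
        1.01268993e-02, -4.82989708e-05]), 'eef_pos': array([0.14775177, 0.65818894, 0.22571221]), 'ee_rot': array([ 3.14009684e+00, -1.44636809e-04, -2.20843412e-01]), 'force': array([ 0.11548611, -0.28007831,  0.38370323]), 'moment': array([ 0.03204143, -0.00592605, -0.0099753 ]), 'gripper_force': 0.0, 'width': 0.08782588427271446} 0.0188
```

View pics/scene0.png

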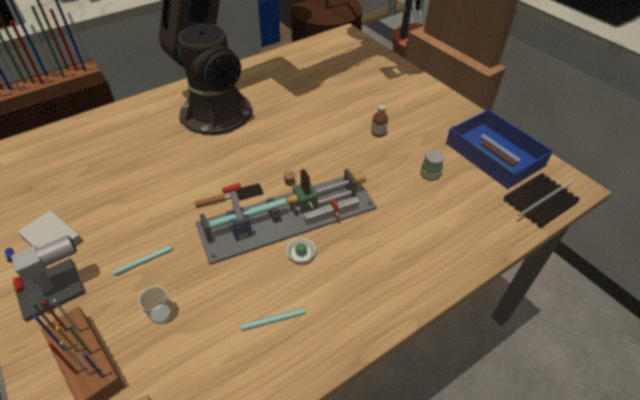

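View pics/top0.png

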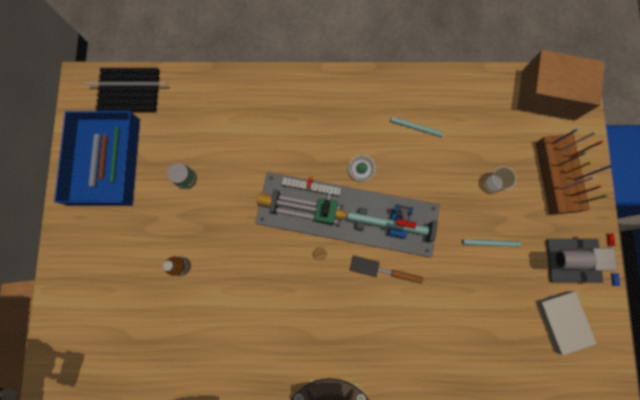

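Scene: the rig is in the middle, the lever is upright near (240,215) and the handle is at (306,185). Top: the plate corners are roughly (268,174), (439,204), (433,255) and (257,225), and the rider is near (310,183). I'll zoom in next.

Run:
```python
import cv2,numpy as np
a=cv2.imread("pics/top0.png")[160:270,245:450]; b=cv2.imread("pics/scene0.png")[155:270,185:390]
f=lambda i:cv2.resize(i,(780,int(i.shape[0]*780/205)),interpolation=cv2.INTER_CUBIC)
cv2.imwrite("pics/c1.png",f(a)); cv2.imwrite("pics/c2.png",f(b))
```

```text
(no output)
```

View pics/c1.png

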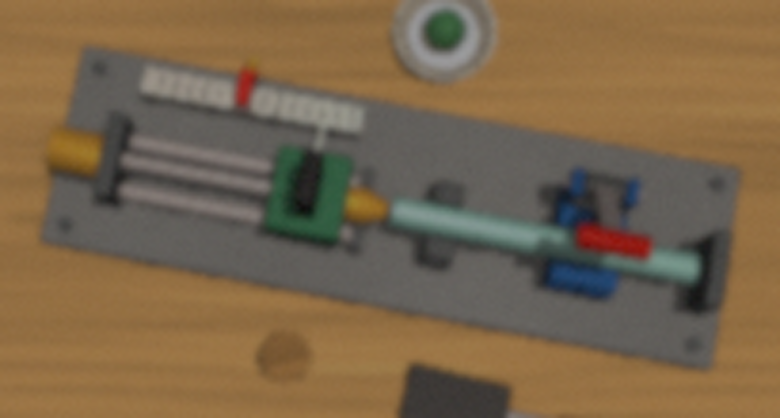

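View pics/c2.png

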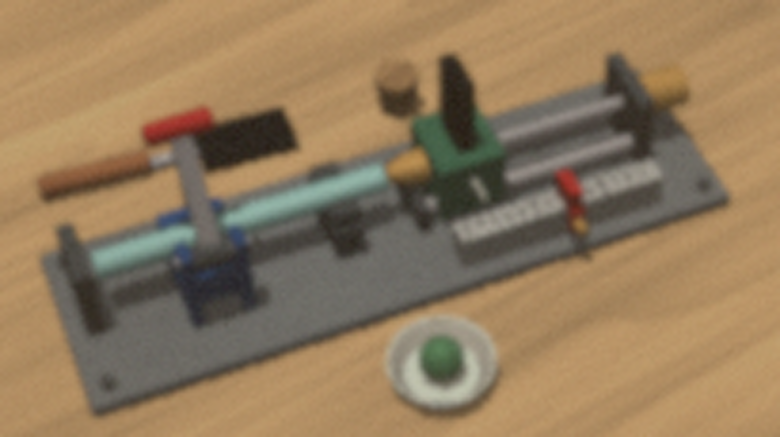

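Top crop: plate corners at (85,47), (740,168), (712,368) and (42,240), rider (246,88), pointer tip (322,132), red bar (613,241). Scene crop: bar (178,126), rider top (568,183), plate corners (43,262), (97,410) and (728,200).

```bash
cat > h.py <<'E'
import numpy as np
from station import *
def proj(n,P,k=0):
    c=camera_params(n); f=200/np.tan(np.radians(c['vertical_fov']/2)); V=c['view']
    X=np.atleast_2d(P)@V[:3,:3].T+V[:3,3]; u=X[:,:2]/X[:,2:]
    u=u*(1+k*(u**2).sum(1,keepdims=True))
    return u*f+[c['cx'],c['cy']]
def w(p,r):
    r=np.atleast_2d(r)/1000; c,s=np.cos(p[2]),np.sin(p[2])
    return np.c_[p[0]+c*r[:,0]-s*r[:,1],p[1]+s*r[:,0]+c*r[:,1],r[:,2]]
E
python3 - <<'E'
from h import *
from scipy.optimize import least_squares
s=780/205
T=np.array([[85,47],[740,168],[712,368],[42,240],[322,132]])/s+[245,160]
TR=[[80,245,12],[80,-215,12],[-60,-215,12],[-60,245,12],[47,70,50]]
S=np.array([[43,262],[97,410],[728,200]])/s+[185,155]; SR=[[-60,-215,12],[80,-215,12],[80,245,12]]
rT=np.array([[246,88]])/s+[245,160]; rS=np.array([[568,183]])/s+[185,155]
bT=np.array([[613,241]])/s+[245,160]; bS=np.array([[178,126]])/s+[185,155]
def res(q,parts=False):
    p=q[:3];a=q[4]
    B=[37-85*np.cos(a),-115,72+85*np.sin(a)]; R=[58,70+q[3],60]
    r=[proj("top",w(p,TR),q[5])-T,proj("scene",w(p,SR),q[6])-S,proj("top",w(p,R),q[5])-rT,proj("scene",w(p,R),q[6])-rS,proj("top",w(p,B),q[5])-bT,proj("scene",w(p,B),q[6])-bS]
    r=np.vstack(r); return r if parts else r.ravel()
for sc in (0,1):
    f=lambda q:res(q*np.r_[1,1,1,1,1,sc,sc])
    o=least_squares(f,[.55,0,-.17,60,1.3,0,0],x_scale=[.1,.1,.1,10,.1,.1,.1]); print(o.x.round(4)); print(res(o.x*np.r_[1,1,1,1,1,sc,sc],1).round(1).tolist())
E
```

```text
[ 0.5077 -0.0604 -0.1855 53.8771  1.0094  0.      0.    ]
[[-0.8, -1.4], [0.6, -1.2], [0.3, -0.2], [-1.0, -0.0], [0.1, -2.2], [-1.6, -2.0], [-1.5, 0.3], [1.0, -1.8], [-0.3, 0.4], [-0.8, -1.7], [0.0, 0.0], [-0.3, 0.3]]
[ 0.5074 -0.0619 -0.1855 55.4534  1.0063 -0.1118 -0.2358]
[[-0.1, -1.2], [0.3, -1.1], [-0.1, -0.6], [-0.1, 0.0], [0.7, -2.1], [-0.3, -2.2], [-0.5, -0.6], [0.2, -1.7], [-0.3, 0.4], [-0.8, -1.7], [0.3, 0.1], [-0.4, 0.5]]
```

```bash
cat >> h.py <<'E'
from scipy.spatial.transform import Rotation as Ro
RIG=[.5075,-.0612,-.1855]
def shift(rig_mm,st=None,pos=None,rot=None):
    st=st or get_state(); pos=st['eef_pos'] if pos is None else pos; rot=st['ee_rot'] if rot is None else rot
    R=Ro.from_euler('xyz',rot).as_matrix(); return ((w(RIG,rig_mm)-pos)@R*100).round(2)
def rigpos():
    p=get_state()['eef_pos']; c,s=np.cos(RIG[2]),np.sin(RIG[2]); d=p-[RIG[0],RIG[1],0]
    return (np.array([c*d[0]+s*d[1],-s*d[0]+c*d[1],d[2]])*1000).round(1)
E
python3 - <<'E'
from h import *
from scipy.optimize import least_squares
s=780/205; g=.5/s-.5
T=np.array([[85,47],[740,168],[712,368],[42,240]])/s+[245,160]+g
TR=[[80,245,12],[80,-215,12],[-60,-215,12],[-60,245,12]]
S=np.array([[43,262],[97,410],[728,200]])/s+[185,155]+g; SR=[[-60,-215,12],[80,-215,12],[80,245,12]]
b={'top':np.array([613,241])/s+[245,160]+g,'scene':np.array([178,126])/s+[185,155]+g}
f=lambda q:np.vstack([proj("top",w(q,TR))-T,proj("scene",w(q,SR))-S]).ravel()
o=least_squares(f,[.55,0,-.17]); print(o.x.round(4),o.fun.round(1))
for n in b:
  for a in np.arange(.9,1.5,.1): print(n,a.round(1),(proj(n,w(o.x,[37-85*np.cos(a),-115,72+85*np.sin(a)]))-b[n]).round(1))
print(w(RIG,[[-5,-115,200],[0,70,200]]), shift([[-5,-115,190]],pos=[.148,.659,.227],rot=[np.pi,0,-.2208]))
E
```

```text
[ 0.5079 -0.0601 -0.1852] [-0.5 -1.1  0.8 -0.9  0.6  0.1 -0.7  0.3 -1.1 -1.6 -1.   0.7  1.5 -1.5]
top 0.9 [[-0.7  3.8]]
top 1.0 [[0.2 0.6]]
top 1.1 [[ 1.1 -2.8]]
top 1.2 [[ 1.9 -6.4]]
top 1.3 [[  2.6 -10.1]]
top 1.4 [[  3.4 -13.8]]
scene 0.9 [[-0.5  0.1]]
scene 1.0 [[0.1 0.6]]
scene 1.1 [[0.8 1.4]]
scene 1.2 [[1.6 2.6]]
scene 1.3 [[2.5 4.1]]
scene 1.4 [[3.5 5.9]]
[[ 0.48137541 -0.17330489  0.2       ]
 [ 0.52041066  0.00759909  0.2       ]] [[50.76 73.91  3.7 ]]
```

```bash
python3 -m creep '[[[0,20,10,0,0,0,0],[0,40,30,0,0,0,0],[0,40,30,0,0,0,0],[0,40,30,0,0,0,0],[0,40,30,0,0,0,0],[0,40,30,0,0,0,0],[0,40,30,0,0,0,0],[0,40,30,0,0,0,0],[0,40,30,0,0,0,0],[0,50.8,73.9,3.7,0,0,-0.035],[0,50.8,73.9,3.7,0,0,-0.035],[0,50.8,73.9,3.7,0,0,-0.035],[0,50.8,73.9,3.7,0,0,-0.035],[0,50.8,73.9,3.7,0,0,-0.035],[0,50.8,73.9,3.7,0,0,-0.035],[0,50.8,73.9,3.7,0,0,-0.035],[0,50.8,73.9,3.7,0,0,-0.035],[0,50.8,73.9,3.7,0,0,-0.035],[0,50.8,73.9,3.7,0,0,-0.035],[0,50.8,73.9,3.7,0,0,-0.035]]]' 10
python3 - <<'E'
from h import *
print(rigpos(),get_state()['ee_rot'])
import cv2
for n in("scene","top"): cv2.imwrite(f"pics/{n}1.png",grab_frame(n))
a=cv2.imread("pics/top1.png")[160:270,245:450]; b=cv2.imread("pics/scene1.png")[130:250,185:390]
f=lambda i:cv2.resize(i,(500,int(i.shape[0]*500/205)),interpolation=cv2.INTER_CUBIC)
cv2.imwrite("pics/c3.png",np.vstack([f(a),f(b)]))
E
```

```text
t: 2.6
eef_pos: [0.4819, -0.1724, 0.1898]
ee_rot: [-3.141, -0.0, -0.184]
force: [-0.8, -0.1, -0.1]
width: 0.0007
gripper_force: 0.0
[  -4.6 -114.1  189.8] [-3.14140849e+00 -4.28506161e-04 -1.83869309e-01]
```

View pics/c3.png

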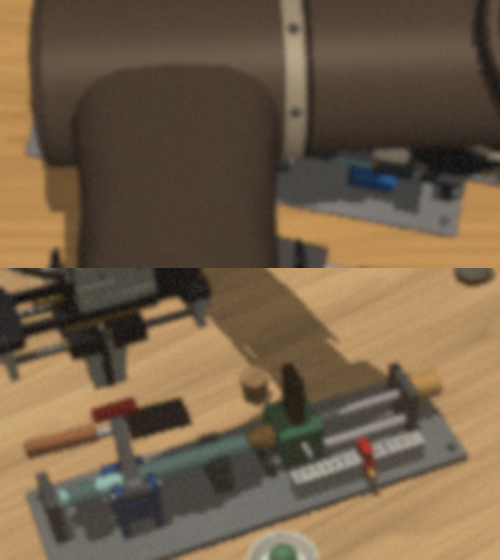

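The closed fingertips are at crop (107,385), just above the red bar at (113,410), so they are lined up. I'll push the lever down along its arc.

```bash
python3 -m creep '[[[0,0,0,2,0,0,0],[0,-0.2,0,3.4,0,0,0],[0,-0.5,0,4.2,0,0,0],[0,-1.1,0,4.8,0,0,0],[0,-1.8,0,5.5,0,0,0],[0,-2.5,0,6.3,0,0,0],[0,-3.1,0,7.2,0,0,0],[0,-3.5,0,8.2,0,0,0],[0,-3.8,0,9.2,0,0,0],[0,-4.0,0,10.0,0,0,0],[0,-4.1,0,10.6,0,0,0],[0,-4.1,0,11.0,0,0,0],[0,-4.1,0,11.0,0,0,0]]]'; python3 -c "
from h import *
print(rigpos())"
```

```text
t: 4.32
eef_pos: [0.4414, -0.1662, 0.0799]
ee_rot: [3.141, 0.0, -0.185]
force: [-3.8, 1.7, 7.7]
width: 0.0002
gripper_force: 3.6
[ -45.6 -115.4   79.9]
```

```bash
python3 -m creep '[[[0,0,0,0.15,0,0,0],[0,0,0,0.3,0,0,0],[0,0,0,0.3,0,0,0]]]'; python3 -c "
from h import *
print(rigpos())"
```

```text
t: 4.7
eef_pos: [0.4416, -0.1664, 0.0789]
ee_rot: [3.141, -0.001, -0.185]
force: [-11.6, 6.6, 32.5]
width: 0.0004
gripper_force: 16.4
[ -45.4 -115.5   78.9]
```

Lever is firmly on its stop at the expected height (tip 79 mm). I'll retreat and go over the handle, opening the fingers.

```bash
python3 -m creep '[[[0,0,0,-4,0,0,0],[0,0,0,-9,0,0,0],[8.7,0,0,-12,0,0,0],[8.7,4.5,-18.5,-12,0,0,0],[8.7,4.5,-18.5,-12,0,0,0],[8.7,4.5,-18.5,-12,0,0,0],[8.7,4.5,-18.5,-12,0,0,0],[8.7,4.5,-18.5,-12,0,0,0]]]'
python3 - <<'E'
from h import *
print(rigpos())
import cv2
b=grab_frame("scene")[100:250,165:390]
cv2.imwrite("pics/c4.png",cv2.resize(b,(750,500),interpolation=cv2.INTER_CUBIC))
E
```

```text
t: 5.7
eef_pos: [0.5197, 0.0076, 0.1962]
ee_rot: [3.141, 0.0, -0.185]
force: [-0.0, -1.5, 0.0]
width: 0.0549
gripper_force: 0.0
[ -0.7  69.9 196.2]
```

View pics/c4.png

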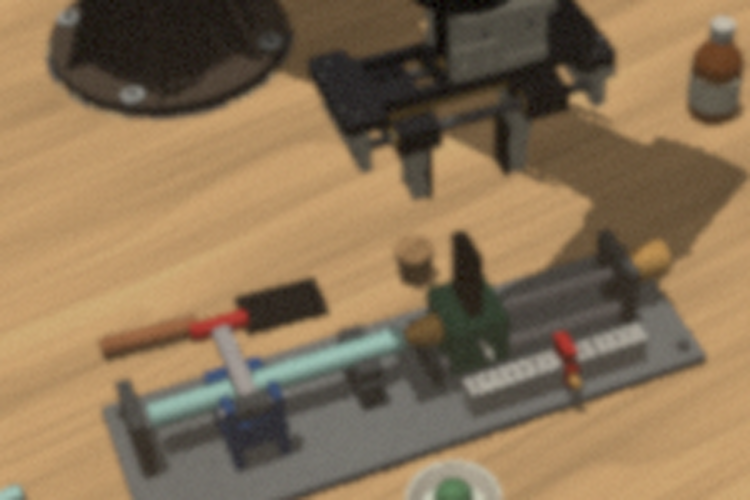

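Lever is now lying level over the tube (bar at (218,325)). The open fingertips at (418,190) and (512,165) straddle the handle top (463,238), so I'll descend and grip.

```bash
python3 -m creep '[[[8.7,0,0,0,0,0,0],[8.7,0,0,3,0,0,0],[8.7,0,0,7,0,0,0],[8.7,0,0,10,0,0,0],[8.7,0,0,11,0,0,0],[8.7,0,0,11,0,0,0],[0,0,0,11,0,0,0],[0,0,0,11,0,0,0],[0,0,0,11,0,0,0],[0,0,0,11,0,0,0],[0,0,0,11,0,0,0],[0,0,0,11,0,0,0],[0,0,0,11,0,0,0],[0,0,0,11,0,0,0]]]' 35; python3 -c "
from h import *
print(rigpos())"
```

```text
t: 7.5
eef_pos: [0.5202, 0.0091, 0.0865]
ee_rot: [-3.139, -0.001, -0.187]
force: [-3.4, 8.5, 1.9]
width: 0.0137
gripper_force: 35.0
[-0.5 71.5 86.5]
```

```bash
python3 -m creep '[[[0,0,-0.6,0,0,0,0],[0,0,-1.4,0,0,0,0],[0,0,-2.3,0,0,0,0],[0,0,-3.2,0,0,0,0],[0,0,-4.1,0,0,0,0],[0,0,-4.9,0,0,0,0],[0,0,-5.5,0,0,0,0],[0,0,-5.5,0,0,0,0],[0,0,-5.5,0,0,0,0]]]' 35
python3 - <<'E'
from h import *
print(rigpos())
import cv2
fr=[grab_frame("scene") for _ in range(5)]
m=np.mean(fr,0).astype(np.uint8); cv2.imwrite("pics/s5.png",m)
t=grab_frame("top"); cv2.imwrite("pics/t5.png",t)
b=m[170:230,285:365]
b=cv2.resize(b,(640,480),interpolation=cv2.INTER_CUBIC)
cv2.imwrite("pics/c5.png",b)
E
```

```text
t: 8.62
eef_pos: [0.5298, 0.0601, 0.0865]
ee_rot: [3.14, 0.0, -0.186]
force: [2.5, -8.9, -0.2]
width: 0.0142
gripper_force: 35.0
[ -0.5 123.3  86.5]
```

View pics/c5.png

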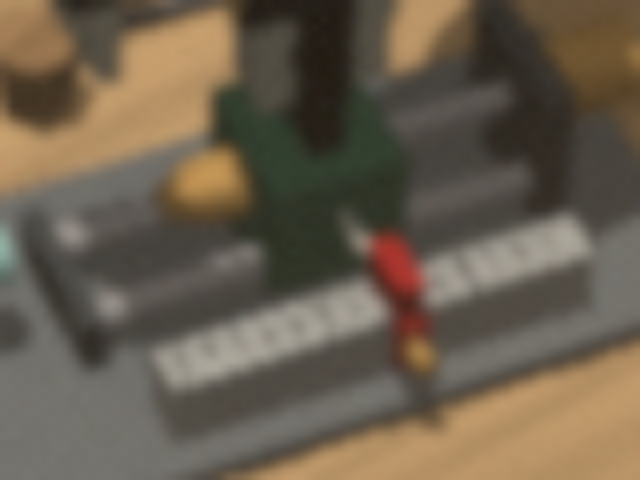

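Pointer tip is around crop (368,248), just short of the rider top at (398,265). I'll measure both numerically.

Run:
```python
from h import *
import cv2
from scipy.optimize import minimize
K=8
def red(m):
    m=cv2.resize(m,None,fx=K,fy=K,interpolation=cv2.INTER_CUBIC).astype(float)
    b,g,r=m[...,0],m[...,1],m[...,2]; d=np.clip(r-np.maximum(g,b)*1.0,0,None); d[(g>b*1.6)&(g>0.5*r)]=0
    return d/np.percentile(d[d>20],90)
def ren(n,o,pts,shape):
    q=(proj(n,w(RIG,pts))+.5-o)*K-.5
    im=np.zeros(shape,np.uint8); cv2.fillConvexPoly(im,cv2.convexHull(np.round(q*8).astype(np.int32)),255,cv2.LINE_AA,3)
    return cv2.GaussianBlur(im/255.,(0,0),K*.9),q
box=lambda y,z0:[[x,y+s,z] for x in(46,70) for s in(-5,5) for z in(z0,60)]
# rider
for n,f,o,e in(("scene","pics/scene0.png",(325,190),(345,215)),("scene","pics/s5.png",(325,190),(345,215)),("top","pics/top0.png",(298,172),(322,194))):
    m=cv2.imread(f)[o[1]:e[1],o[0]:e[0]]; d=np.clip(red(m),0,1)
    v,u=np.mgrid[:d.shape[0],:d.shape[1]]; c=np.array([(u*d).sum(),(v*d).sum()])/d.sum()
    ax=(proj(n,w(RIG,[58,135,60]))-proj(n,w(RIG,[58,115,60])))[0]/20 # px per mm along y
    ux=(proj(n,w(RIG,[68,125,60]))-proj(n,w(RIG,[48,125,60])))[0]/20
    r,q=ren(n,o,box(125,40),d.shape); rc=np.array([(u*r).sum(),(v*r).sum()])/r.sum()
    A=np.c_[ax,ux]; print(f,"red centroid px",((c+.5)/K-.5+o).round(2),"hull@y125",((rc+.5)/K-.5+o).round(2),"d(y,x)mm",np.linalg.solve(A,(c-rc)/K).round(2),"px/mm",ax.round(3),ux.round(3))
# pointer: white pixels profile beside green block, raw px near predicted tip
for n,f,y in(("scene","pics/scene0.png",70),("scene","pics/s5.png",121.6)):
    print(f,"pred pointer base/mid/tip",proj(n,w(RIG,[[28,y,50],[37,y,50],[47,y,50]])).round(1).tolist())
    p=proj(n,w(RIG,[37,y,50]))[0].round().astype(int); m=cv2.imread(f).astype(int)
    print(p); print(m[p[1]-6:p[1]+7,p[0]-7:p[0]+8].min(2))
```

```text
pics/scene0.png red centroid px [334.56 203.68] hull@y125 [333.48 204.02] d(y,x)mm [3.03 0.03] px/mm [ 0.354 -0.116] [0.169 0.265]
pics/s5.png red centroid px [334.99 204.6 ] hull@y125 [333.48 204.02] d(y,x)mm [2.66 3.33] px/mm [ 0.354 -0.116] [0.169 0.265]
pics/top0.png red centroid px [308.89 182.71] hull@y125 [309.39 184.35] d(y,x)mm [2.03 3.86] px/mm [-0.393 -0.073] [ 0.077 -0.385]
pics/scene0.png pred pointer base/mid/tip [[309.1, 202.5], [310.5, 204.8], [312.1, 207.5]]
[311 205]
[[ 61  56  53  45  46  37  42  40  37  40  38  42  45  60  88]
 [ 47  46  41  37  45  44  42  40  40  40  39  39  45  77 104]
 [ 39  40  39  38  53  69  63  51  41  38  40  40  45  77 111]
 [ 39  37  42  48  66  90  91  68  46  40  40  35  44  65  90]
 [ 34  37  39  40  68  95 104  81  57  43  36  36  41  53  69]
 [ 39  41  36  45  53  77 101  96  74  47  43  40  44  45  55]
 [ 36  41  40  43  44  57  86 101  89  61  39  37  39  46  53]
 [ 38  42  40  37  42  47  69  94  86  64  44  43  44  48  53]
 [ 36  37  35  43  38  35  51  74  73  65  40  39  46  54  63]
 [ 37  39  35  37  31  42  45  56  61  58  
[... 426 characters left out ...]
2  68]
 [ 39  38  39  40  39  44  43  42  39  40  39  37  43  55  74]
 [ 40  39  38  41  42  53  56  49  42  39  40  40  42  57  73]
 [ 39  38  40  39  42  58  68  62  51  41  40  37  43  55  66]
 [ 39  38  38  38  41  54  72  80  69  51  38  38  44  50  62]
 [ 41  41  39  38  41  51  75  98  96  71  45  41  43  50  59]
 [ 39  38  37  39  40  43  66  96 105  80  51  45  44  51  58]
 [ 39  38  38  37  38  42  52  73  84  66  50  45  45  49  58]
 [ 38  39  38  40  38  39  44  51  58  46  41  44  46  50  59]
 [ 40  39  40  40  42  43  46  51  52  40  38  41  45  48  60]
 [ 40  40  43  47  52  57  66  76  75  56  36  38  44  47  57]
 [ 48  52  56  67  79  89  99 110 108  82  48  36  38  43  50]]
```

Run:
```python
from h import *
import cv2
K=8
def ren(n,o,pts,shape,sg):
    q=(proj(n,w(RIG,pts))+.5-o)*K-.5
    im=np.zeros((shape[0]*K,shape[1]*K),np.uint8); cv2.fillConvexPoly(im,cv2.convexHull(np.round(q*8).astype(np.int32)),255,cv2.LINE_AA,3)
    return cv2.resize(cv2.GaussianBlur(im/255.,(0,0),K*sg),(shape[1],shape[0]),interpolation=cv2.INTER_AREA)
def faces(y,x,xs):
    a,b,c,d=x-12,x+12,y-5,y+5
    top=[[a,c,60],[b,c,60],[b,d,60],[a,d,60]]; my=[[a,c,40],[b,c,40],[b,c,60],[a,c,60]]
    fx=b if xs>0 else a; return top,my,[[fx,c,40],[fx,d,40],[fx,d,60],[fx,c,60]]
for n,f,o,e,xs in(("scene","pics/scene0.png",(325,192),(345,212),1),("scene","pics/s5.png",(325,192),(345,212),1),("top","pics/top0.png",(298,172),(322,194),-1),("top","pics/t5.png",(298,172),(322,194),-1)):
    m=cv2.imread(f)[o[1]:e[1],o[0]:e[0]].astype(float); d=m[...,2]-m[...,1]; bg=np.median(d)
    wt=(m[...,1]-m[...,0]<35).astype(float); wt=cv2.erode(wt,np.ones((3,3))) # drop orange/wood
    d=m[...,2]-m[...,1]; best=[]
    for sg in(.6,.9):
     for x in range(50,67,1):
      for y in np.arange(121,132,.5):
        A=np.c_[np.array([ren(n,o,p,d.shape,sg).ravel() for p in faces(y,x,xs)]).T,np.ones(d.size)]*wt.ravel()[:,None]
        s,r,_,_=np.linalg.lstsq(A,(d*wt).ravel(),rcond=None); R=((A@s-(d*wt).ravel())**2).sum()
        best.append((R.round(0),y,x,sg,s.round(0).tolist()))
    best.sort(key=lambda t:t[0]); print(f,wt.mean().round(2),d.max(),*best[:4],sep="\n ")
```

```text
pics/scene0.png
 1.0
 105.0
 (np.float64(6990.0), np.float64(124.5), 62, 0.9, [102.0, 14.0, 45.0, 6.0])
 (np.float64(7441.0), np.float64(125.0), 62, 0.9, [100.0, 21.0, 43.0, 5.0])
 (np.float64(8287.0), np.float64(124.5), 63, 0.9, [102.0, 15.0, 41.0, 6.0])
 (np.float64(8438.0), np.float64(125.0), 62, 0.6, [92.0, 23.0, 41.0, 6.0])Traceback (most recent call last):
  File "<stdin>", line 19, in <module>
  File "<stdin>", line 5, in ren
  File "h.py", line 4, in proj
    c=camera_params(n); f=200/np.tan(np.radians(c['vertical_fov']/2)); V=c['view']
ValueError: time passes only in moves, steps and waits
```

```bash
sed -i 's/^def proj/from functools import lru_cache\ncamera_params=lru_cache(camera_params)\ndef proj/' h.py
python3 - <<'E'
from h import *
import cv2
K=8
def ren(n,o,pts,shape,sg):
    q=(proj(n,w(RIG,pts))+.5-o)*K-.5
    im=np.zeros((shape[0]*K,shape[1]*K),np.uint8); cv2.fillConvexPoly(im,cv2.convexHull(np.round(q*8).astype(np.int32)),255,cv2.LINE_AA,3)
    return cv2.resize(cv2.GaussianBlur(im/255.,(0,0),K*sg),(shape[1],shape[0]),interpolation=cv2.INTER_AREA)
def faces(y,x,xs):
    a,b,c,d=x-12,x+12,y-5,y+5
    fx=b if xs>0 else a
    return [[a,c,60],[b,c,60],[b,d,60],[a,d,60]],[[a,c,40],[b,c,40],[b,c,60],[a,c,60]],[[fx,c,40],[fx,d,40],[fx,d,60],[fx,c,60]]
def fit(n,f,o,e,xs,ch,gen,xr,yr):
    m=cv2.imread(f)[o[1]:e[1],o[0]:e[0]].astype(float); d=ch(m); best=[]
    for sg in(.8,1.):
     for x in xr:
      for y in yr:
        A=np.c_[np.array([ren(n,o,p,d.shape,sg).ravel() for p in gen(y,x,xs)]).T,np.ones(d.size)]
        s=np.linalg.lstsq(A,d.ravel(),rcond=None)[0]; best.append((((A@s-d.ravel())**2).sum().round(0),y,x,sg,s.round(0).tolist()))
    best.sort(key=lambda t:t[0]); print(f,*[tuple(map(str,b)) for b in best[:3]],sep="\n ")
rg=lambda m:m[...,2]-m[...,1]
Y=np.arange(121,131,.5)
fit("scene","pics/s5.png",(325,192),(345,212),1,rg,faces,range(56,68),Y)
fit("top","pics/top0.png",(302,177),(318,190),-1,rg,faces,range(52,70),Y)
ptr=lambda y,x,xs:[[[x-22,y-1.5,50],[x,y-1.5,50],[x,y+1.5,50],[x-22,y+1.5,50]]]
mn=lambda m:m.min(2)
fit("scene","pics/scene0.png",(306,199),(316,209),1,mn,ptr,range(42,56),np.arange(66,76,.5))
fit("scene","pics/s5.png",(325,194),(333,202),1,mn,ptr,range(42,56),np.arange(118,128,.5))
E
```

```text
pics/s5.png
 ('14389.0', '125.0', '62', '1.0', '[118.0, 26.0, 53.0, 2.0]')
 ('14494.0', '124.5', '62', '1.0', '[120.0, 18.0, 55.0, 2.0]')
 ('14702.0', '125.0', '62', '0.8', '[111.0, 28.0, 50.0, 2.0]')
pics/top0.png
 ('21480.0', '125.5', '61', '1.0', '[107.0, -91.0, -12.0, 13.0]')
 ('21773.0', '125.5', '62', '1.0', '[106.0, -84.0, 10.0, 13.0]')
 ('21941.0', '126.0', '61', '1.0', '[106.0, -57.0, -12.0, 13.0]')
pics/scene0.png
 ('1674.0', '71.0', '46', '1.0', '[142.0, 40.0]')
 ('1971.0', '70.5', '46', '1.0', '[141.0, 40.0]')
 ('2094.0', '71.0', '45', '1.0', '[142.0, 40.0]')
pics/s5.png
 ('1706.0', '122.5', '52', '1.0', '[120.0, 39.0]')
 ('1771.0', '122.5', '51', '1.0', '[118.0, 39.0]')
 ('1786.0', '122.0', '52', '1.0', '[121.0, 39.0]')
```

The rider is about 54 mm from the pointer's home position and about 2.3 mm beyond the pointer now. I'll pull the rest.

```bash
python3 -m creep '[[[0,0,-0.1,0,0,0,0],[0,0,-0.23,0,0,0,0],[0,0,-0.23,0,0,0,0],[0,0,-0.23,0,0,0,0]]]' 35
python3 - <<'E'
from h import *
import cv2
print(rigpos())
m=np.mean([grab_frame("scene") for _ in range(5)],0); cv2.imwrite("pics/s6.png",m.astype(np.uint8))
q=lambda y:proj("scene",w(RIG,[[28,y,50],[47,y,50]]))
b=cv2.resize(m[185:215,312:352].astype(np.uint8),(800,600),interpolation=cv2.INTER_CUBIC)
# rig-x line through the fitted rider centre (124.8, x shift 4 mm), at top height
P=proj("scene",w(RIG,[[50,124.8,60],[74,124.8,60]])); L=((P+.5-[312,185])*20).astype(int)
cv2.line(b,tuple(map(int,L[0])),tuple(map(int,L[1])),(255,255,0),1)
P=proj("scene",w(RIG,[[24,124.8,50],[51,124.8,50]])); L=((P+.5-[312,185])*20).astype(int)
cv2.line(b,tuple(map(int,L[0])),tuple(map(int,L[1])),(255,0,255),1)
cv2.imwrite("pics/c6.png",b)
E
```

```text
t: 9.43
eef_pos: [0.5302, 0.0622, 0.0865]
ee_rot: [3.139, 0.0, -0.186]
force: [1.8, -8.9, -0.5]
width: 0.0138
gripper_force: 35.0
[ -0.4 125.4  86.5]
```

View pics/c6.png

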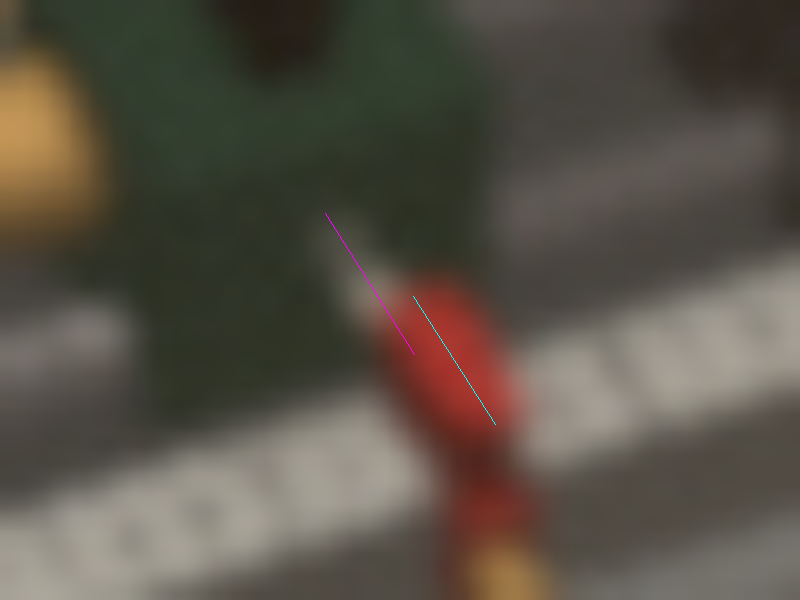

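The pointer at (360,270) lies on its magenta line and the rider top at (450,350) is centred on the cyan one. Both lines are drawn for the same rig y, so they are aligned, and the grip holds at 35 N.

```bash
python3 -c "
from h import *
print(job_done())"
```

```text
the job is handed in; nothing more can be done
None
```

The clamp lever is shut against its stop; the tailstock was then pulled back about 54 mm, so its pointer stands opposite the red rider to within about 1 mm by camera. It was handed in at about 10 s with the gripper still holding the handle at 35 N, and no verdict was returned.

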